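# Load a test cartridge into the tilted feed rail

### The arm

A 6-joint arm with a two-finger parallel gripper is mounted at the origin on a cart in front of the work surface, level with it; the furniture and walls round the work are solid. World frame = base frame: x ahead of the robot, y to its left, z up, the work surface at z = 0. Lengths are in m, angles in rad, forces in N, time in s.
With the tool pointing down it reaches from about 0.35 to 0.85 m from the base axis. Payload 8.1 kg.
Tool frame: the origin (TCP) lies at the centre of the arm's flange, where the gripper is bolted on; the fingertips stand 186 mm ahead of it and the grasp point (between the pads) lies 167 mm ahead of it (robot.grasp_offset is the distance from the TCP to the grasp point, in m); z points along the fingers, y is the line along which they close (so a half turn about z gives the same grasp; the last joint's range is limited). The gripper opens to 93 mm and grips with 3 to 60 N. Pads are 15 mm wide; open, the fingers measure 128 mm over their backs; the gripper's body (75 mm by 188 mm) begins 65 mm behind the grasp point.
Start: joints at [-1.26, 0.13, 1.488, -0, 1.523, -0.085], TCP at [0.231, -0.554, 0.405] pointing down, gripper open.
Joint ranges: [-2.96, 2.96], [-0.89, 2.26], [0.02, 2.5], [-1.34, 4.48], [0, 2.73], [-2.66, 2.66]. Speed limits (rad/s): [2.39, 2.39, 2.79, 3.14, 3.14, 3.14].

### API

Orientations are given as a rotation vector (axis times angle).
In Python, from plant import robot gives the robot as it stands.
- The arm moves only by the tool drive_tool, never from a script. Its argument "moves" is one flat list of numbers, 7 for each row, row after row: the finger opening in mm, from 0 to 93, then the shift along the tool's x, y, z in mm, then the turn, a rotation vector about the tool's x, y, z in degrees. A call has 1 to 8 rows; each row shifts and turns the commanded pose from where the row before left it, along the tool's axes as they then stand; what a row does not reach is not made up. A row lasts 1/10 s, in which the tool goes at most 50 mm and 8.59 degrees, less where a joint would pass 70% of its speed; a pose out of reach is approached as far as the arm can. A call is refused whole if a number of a shift passes 50 or a number of a turn 8.59, either way. A call with a gripper value outside its range is refused whole. The fingers move at their own pace and stop on an object; "grip_force" is the grip in N (left out, the last holds). Time passes only in rows, so rows that do not move let the fingers close. It gives the time, the measured TCP pose, the force, the opening and the grip force at its end, in the units of the state.
- robot.read_state(): the state, without advancing time (a new reading comes with each control period).
- robot.read_camera(name): name is "scene" or "side" or "wrist"; returns a dict with "color" (400x640x3 uint8, red, green, blue), "depth" (400x640 float32, m along the optical axis (not along the pixel's ray), 0 where there is no reading), "mtx" (3x3 intrinsics, pixels), "R" (3x3) and "t" (3): a world point X has camera coordinates R X + t. Camera axes: x right, y down, z forward; pixel columns grow to the right and rows downward; lengths in m; the calibration is good to about 2 mm. A picture is of the moment at which its call begins.
- robot.close_job(): hands the job in; it is judged then, once.
The state is a dict: "t": time; "q": joint angles; "dq": joint speeds; "joint_torque": joint torques, N m; "tool_pos": TCP position; "orientation": TCP orientation; "force": force on the tool from outside, world axes, zero at the start; "wrist_torque": the same for the moment, N m; "opening": finger opening in m; "gripper_force": force on a finger pad.
Only numpy, scipy, OpenCV 4.12 (cv2) and the standard library are available. Lean on these libraries where they do the work, as an engineer would, in place of code of your own. Each camera call takes 0.05 s, during which the arm holds its last target. There are 200 camera calls.

### The job

Pull the grey cartridge out of its white garage, lay it flat on the bench clear of the garage and let go. Then take it again so that its nose is free, and slide it nose first, top up, into the raised mouth of the tilted aluminium rail and on down until its nose rests against the cartridge already in there, so that both face the same way; let go. Do not shift the loaded cartridge, and leave the timer, the tube and the beaker where they stand.

Things in the scene. Friction and masses are not known exactly. Their poses are not given: they have to be found in the camera images.
- cartridge_center (a point): Centre (half-way up) of the loose grey cartridge: a flat box 90 long (its x) x 40 wide (y) x 20 mm high (z). +x points to its nose, +z is its top. At the start it lies flat, top up, on the bench, its tail 54 mm deep in the white garage: only the front 36 mm stick out.
- cartridge: The same cartridge (60 g); origin at the centre of its underside, same axes. The last 8 mm at the nose end are narrowed to 28 mm wide, 16 mm high. On top: a round black port near the nose, a white window in the middle, black thumb ribs at the tail.
- cartridge_nose (a point): Middle of the cartridge's nose end face, 45 mm along +x from its centre. Axes as the cartridge.
- bay: White garage fixed to the bench, 64 deep x 56 wide x 28 mm high (3 mm high screw flanges widen it to 84 mm), open at its front and underneath: the cartridge lies on the bench. Inside 46 wide, 24 high, 60 mm deep. Origin on the bench in the middle of the open end; +x points horizontally out of it (the way to pull), +z up.
- rail: Fixed aluminium rail tube, sloping 0.35 rad (20 degrees) on a stand. Origin on its floor in the middle of the mouth, 95 mm above the bench; +x points down the rail (the way cartridges go in), +z up square to the floor, y across. Its floor, 56 mm wide, sticks out 75 mm before the mouth (x = -75 to 0) as an open ledge. Stand base 250 x 90 x 8 mm.
- rail_home (a point): Where the cartridge's centre is when home: in the rail's frame x = 15, z = 10 mm; the tail then still sticks 30 mm out of the mouth. Rail's axes. Walls run from x = 0 to 150 mm, 44 mm apart inside (flared to about 50 at the mouth), 52 outside, 27 high; side lips 23.5 mm over the floor leave a 22 mm slot. Not slippery: a released cartridge stays and may need a push at its tail.
- loaded_center (a point): Centre of the identical loose cartridge already in the rail, top up, nose on the end stop, filling x = 60 to 150 mm of the rail. This entry's axes are level: +x is the rail's +x seen from above, +z straight up. Must not be shifted.
- timer_center (a point): Middle of a white bench timer, 64 x 64 x 18 mm, lying on the bench; leave alone.
- tube_center (a point): Middle of an upright tube with blue cap, 36 mm across, 114 mm high, loose; leave alone.
- beaker_center (a point): Middle of a clear beaker with crumpled paper, 109 mm across, 66 mm high, loose; leave alone.
Things that resemble listed ones, but are neither listed nor needed, are in the scene too. Leave any orange look-alike of the cartridge alone.

How it is judged:
On the way:
1. the cartridge lies flat on the bench, wholly out of the garage, released (height (world z) of cartridge_center below 0.014 m and angle between cartridge_center's own z axis and vertical below 0.1 rad and horizontal distance between cartridge_center and bay above 0.045 m and contact force between the fingers and cartridge below 0.1 N and linear speed of cartridge below 0.02 m/s), for 0.2 s.
At the end, for the whole second after the job is handed in: Cartridge in the rail top up, nose down the rail and against the loaded one: centre within 4 mm of home along, across and above the floor, in line within 0.08 rad, at rest, released; the loaded cartridge within 4 mm of the end stop; bystanders not moved over 20 mm (x of cartridge_center in the frame of rail between 0.011 and 0.019 m and y of cartridge_center in the frame of rail between -0.004 and 0.004 m and z of cartridge_center in the frame of rail between 0.006 and 0.014 m and x of cartridge_nose in the frame of rail above 0.055 m and angle between the x axis of cartridge_center and the x axis of rail, either way round below 0.08 rad and angle between cartridge_center's own z axis and vertical below 0.6 rad and distance between cartridge_center and loaded_center below 0.095 m and x of loaded_center in the frame of rail above 0.101 m and contact force between the fingers and cartridge below 0.1 N and linear speed of cartridge below 0.01 m/s); the robot touches nothing.
It fails at once if the loaded cartridge is shifted by more than 8 mm (distance of loaded_center from where it was at the start of the episode above 0.008 m).
It fails at once if the timer, the tube or the beaker is shifted by more than 20 mm (distance of any of timer_center, tube_center, beaker_center from where it was at the start of the episode above 0.02 m).
It also fails if it takes over 62 s, if anything falls off the work surface, if the arm or the gripper's body presses on something with over 40 N, if the wrist force passes 120 N, or if a joint passes its speed limit or range.

## Working session

There is one attempt and no reset: what is moved stays moved. The work goes in short steps, Python scripts to look and compute and a tool call to move; the robot and the scene stay as the last step left them, time stands still between calls to the robot, and variables do not carry over. Pictures are saved under pics/ and viewed, at most 10 in all, crops included, and the job is handed in when it is done.

Besides the shell and the picture viewer there is one more tool, called after "Request:" in YAML: its name, and indented under it one key for each argument. drive_tool: Moves the arm, as the interface text tells. Its arguments: {"type":"object","properties":{"moves":{"type":"array","items":{"type":"number"}},"grip_force":{"type":"number"}},"required":["moves"]}

```bash
mkdir -p pics; cat > h.py <<'E'
import numpy as np, cv2, pickle
from scipy.spatial.transform import Rotation as Rn
from plant import robot
def grab(name,tag):
    c=robot.read_camera(name); pickle.dump(c,open(f'pics/{tag}.pkl','wb'))
    cv2.imwrite(f'pics/{tag}.png',c['color'][:,:,::-1]); return c
def load(tag): return pickle.load(open(f'pics/{tag}.pkl','rb'))
def p3(c,u,v,z=None):
    r=np.linalg.inv(c['mtx'])@np.array([u,v,1.]); R=np.array(c['R']);t=np.array(c['t'])
    o=-R.T@t; d=R.T@r
    if z is None:
        p=c['depth'][int(v)-1:int(v)+2,int(u)-1:int(u)+2]; p=p[p>0]
        return o+d*np.median(p) if len(p) else None
    return o+d*(z-o[2])/d[2]
def proj(c,X):
    q=np.array(c['mtx'])@(np.array(c['R'])@np.array(X)+np.array(c['t'])); return q[:2]/q[2]
E
python3 - <<'E'
from h import *
a=grab('scene','s0');b=grab('side','d0');grab('wrist','w0')
cv2.imwrite('pics/all0.png',cv2.resize(np.vstack([a['color'],b['color']])[:,:,::-1],(480,600)))
for c in (a,b): print(-np.array(c['R']).T@c['t'])
print(robot.read_state())
E
```

```text
[-0.46070275  0.56349982  0.74060442]
[ 0.3068026  -0.94154222  0.59548748]
{'t': 0.15, 'q': array([-1.26039589e+00,  1.30998690e-01,  1.48902484e+00,  1.39755745e-05,
        1.52297500e+00, -8.54007853e-02]), 'dq': array([-1.15518745e-03, -9.49117216e-04, -3.52545367e-03, -2.40011931e-04,
        9.62089417e-05, -6.32646847e-04]), 'joint_torque': array([ 1.72778036e-03, -5.60478222e+01, -4.92333555e+01,  7.70065770e-02,
        3.05274606e-02, -9.41256280e-05]), 'tool_pos': array([ 0.23129977, -0.55344296,  0.403924  ]), 'orientation': array([-3.07890242e+00, -6.17396758e-01,  2.26026812e-04]), 'force': array([ 0.96450448, -0.07799492,  0.00878667]), 'wrist_torque': array([-0.04410185,  0.04448469,  0.00115048]), 'gripper_force': 0.0, 'opening': 0.09312915399209763}
```

View pics/s0.png

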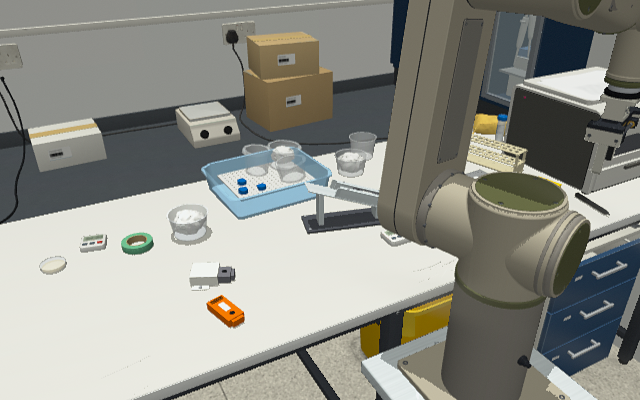

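View pics/d0.png

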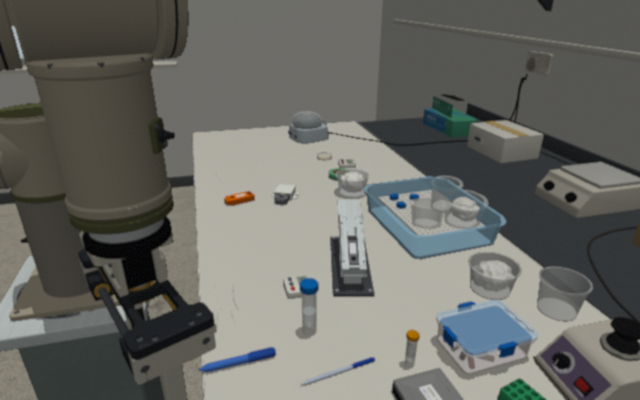

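The scene view shows the garage at (207,275), with the grey nose at (230,273) pointing right. The orange look-alike is at (226,311), and the rail's raised end is at (320,187). The side view shows the garage at (285,192), rail (350,240), timer (297,286), tube (309,305) and a beaker at (352,182).

```bash
python3 - <<'E'
from h import *
s=load('s0');d=load('d0')
for n,c,pts in(('s',s,[(207,267),(228,269),(226,311),(320,187),(340,190),(370,197),(310,220),(375,225),(188,215)]),('d',d,[(285,189),(281,199),(240,198),(350,205),(350,225),(352,250),(350,270),(335,290),(370,290),(297,284),(309,285),(352,175)])):
  for u,v in pts: print(n,u,v,p3(c,u,v),p3(c,u,v,0.02))
out=[cv2.resize(s['color'][175:300,170:420],(800,400),interpolation=3),cv2.resize(d['color'][170:300,220:420],(800,520),interpolation=3)]
cv2.imwrite('pics/c1.png',cv2.resize(np.vstack([out[0][:, :],out[1]])[:,:,::-1],(520,598)))
E
```

```text
s 207 267 [0.54258291 0.33681423 0.02832609] [0.55431069 0.33416442 0.02      ]
s 228 269 [0.52535565 0.29227907 0.01843113] [0.5232135  0.29286828 0.02      ]
s 226 311 [0.38204924 0.34588436 0.02017002] [0.38224813 0.345833   0.02      ]
s 320 187 [ 0.64867176 -0.01813817  0.10493338] [ 0.79689769 -0.09585208  0.02      ]
s 340 190 [ 0.59581458 -0.0498671   0.11203376] [ 0.75050724 -0.13967477  0.02      ]
s 370 197 [ 0.57565804 -0.13195846  0.07987771] [ 0.66957721 -0.19498368  0.02      ]
s 310 220 [0.65439881 0.01071129 0.00674994] [0.63426518 0.02069212 0.02      ]
s 375 225 [ 0.55330588 -0.13774024  0.00197461] [ 0.5285602  -0.12062731  0.02      ]
s 188 215 [0.743111   0.32261326 0.06283542] [0.81919277 0.30738908 0.02      ]
d 285 189 [0.54155997 0.33292462 0.02668019] [0.54431701 0.34789221 0.02      ]
d 281 199 [0.5190317  0.28396392 0.01655561] [0.51776903 0.27667269 0.02      ]
d 240 198 [0.39821706 0.32394309 0.01639631] [0.39764819 0.31606796 0.02      ]
d 350 205 [0.64329472 0.00213908 0.11244618] [0.70769379 0.1827442  0.02      ]
d 350 225 [ 0.62425712 -0.05644528  0.08913615] [0.6676017 0.064404  0.02     ]
d 352 250 [ 0.59872574 -0.14679551  0.07707687] [ 0.6308664  -0.05929411  0.02      ]
d 350 270 [ 0.58105456 -0.18757579  0.05394961] [ 0.59824772 -0.14030879  0.02      ]
d 335 290 [ 0.5479366  -0.18871696  0.00850161] [ 0.54321306 -0.20346395  0.02      ]
d 370 290 [ 0.62059586 -0.21006118  0.00998015] [ 0.61522588 -0.22257909  0.02      ]
d 297 284 [ 0.47110151 -0.15509272  0.01510104] [ 0.46971469 -0.16173103  0.02      ]
d 309 285 [ 0.46421156 -0.29451315  0.11164964] [ 0.49402832 -0.17195146  0.02      ]
d 352 175 [0.75519514 0.30743136 0.06215782] [0.79063898 0.40615828 0.02      ]
```

View pics/c1.png

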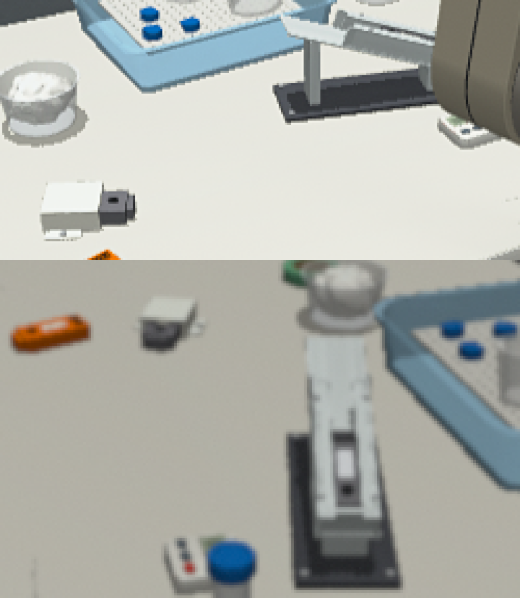

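```bash
cat >> h.py <<'E'
def toolT():
    s=robot.read_state(); return np.array(s['tool_pos']),Rn.from_rotvec(s['orientation']).as_matrix()
def aim(pos,xaxis_yaw,tilt=0):
    "delta to target in tool axes: tool x at yaw, z down; tilt deg about tool y"
    p,R=toolT(); a=xaxis_yaw
    T=np.array([[np.cos(a),np.sin(a),0],[np.sin(a),-np.cos(a),0],[0,0,-1.]]).T
    T=np.array([[np.cos(a),np.sin(a),0],[np.sin(a),-np.cos(a),0],[0,0,-1.]]).T@Rn.from_euler('y',tilt,degrees=True).as_matrix()
    print('shift mm (tool axes)',np.round(R.T@(np.array(pos)-p)*1000,1),'turn deg',np.round(Rn.from_matrix(R.T@T).as_rotvec(degrees=True),2))
E
python3 - <<'E'
from h import *
w=load('w0');p,R=toolT()
o=-np.array(w['R']).T@w['t']
print('cam in tool',R.T@(o-p),'view dir',R.T@np.array(w['R'])[2],'img right',R.T@np.array(w['R'])[0],w['mtx'])
aim([0.60,0.05,0.42],np.radians(72))
E
```

```text
cam in tool [0.06697303 0.00040277 0.02100481] view dir [-0.24331081 -0.00135447  0.96994743] img right [-1.96896976e-03  9.99997654e-01  9.02520168e-04] [[318.65226098   0.         321.37154865]
 [  0.         318.65226098 199.55603702]
 [  0.           0.           1.        ]]
shift mm (tool axes) [ 572.9 -414.7  -15.4] turn deg [-7.000e-02 -4.000e-02 -4.932e+01]
```

Request:
drive_tool:
  moves: [93,38,-27.5,-1,0,0,0,93,38,-27.5,-1,0,0,0,93,38,-27.5,-1,0,0,0,93,38,-27.5,-1,0,0,0,93,38,-27.5,-1,0,0,0,93,38,-27.5,-1,0,0,0,93,38,-27.5,-1,0,0,0,93,38,-27.5,-1,0,0,0]

```text
t: 0.95
tool_pos: [0.4275, -0.2316, 0.4127]
orientation: [3.08, 0.617, 0.0]
force: [0.8, -2.1, -0.2]
opening: 0.0931
gripper_force: 0.0
```

Request:
drive_tool:
  moves: [93,38,-27.5,-1,0,0,0,93,38,-27.5,-1,0,0,0,93,38,-27.5,-1,0,0,0,93,38,-27.5,-1,0,0,0,93,38,-27.5,-1,0,0,0,93,38,-27.5,-1,0,0,0,93,38,-27.5,-1,0,0,0,93,0,0,0,0,0,-8.2]

```text
t: 1.75
tool_pos: [0.5997, 0.0515, 0.4185]
orientation: [-3.025, -0.84, 0.001]
force: [-1.3, -0.4, 0.1]
opening: 0.0928
gripper_force: 0.0
```

Request:
drive_tool:
  moves: [93,0,0,0,0,0,-8.2,93,0,0,0,0,0,-8.2,93,0,0,0,0,0,-8.2,93,0,0,0,0,0,-8.2,93,0,0,0,0,0,-8.2,93,0,0,0,0,0,0]

```text
t: 2.35
tool_pos: [0.5982, 0.0468, 0.4193]
orientation: [-2.541, -1.847, 0.001]
force: [0.7, -0.6, -0.1]
opening: 0.0927
gripper_force: 0.0
```

```bash
python3 - <<'E'
from h import *
c=grab('wrist','w1');s=robot.read_state();print(s['t'],s['tool_pos'],s['orientation'])
aim([0.60,0.05,0.42],np.radians(72))
E
```

```text
2.4 [0.59817319 0.04675871 0.41935628] [-2.54605673e+00 -1.83971223e+00  8.42213438e-04]
shift mm (tool axes) [ 3.7  0.7 -0.6] turn deg [-0.04  0.01 -0.3 ]
```

View pics/w1.png

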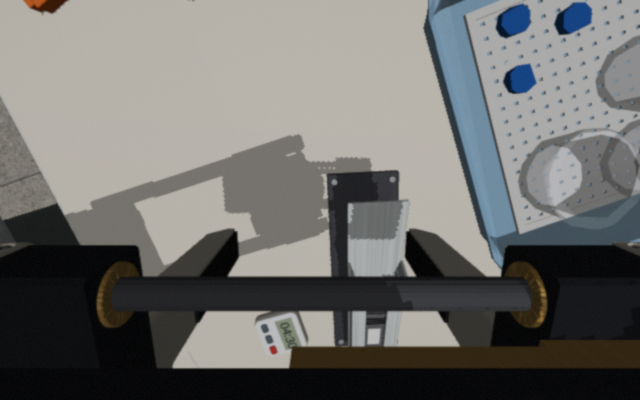

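The wrist view shows the rail's ledge end running from (349,203) to (408,201). The base plate's end is at row 172, the timer at (281,333), and the gripper hides the rest. I'll back off towards the garage to see the whole rail.

Request:
drive_tool:
  moves: [93,40,8,-10,0,0,0,93,40,8,-10,0,0,0,93,40,8,-10,0,0,0,93,40,0,-10,0,0,0,93,0,0,0,0,0,0]

```text
t: 2.9
tool_pos: [0.6714, 0.196, 0.4602]
orientation: [-2.543, -1.843, -0.003]
force: [0.9, 0.8, -0.3]
opening: 0.0929
gripper_force: 0.0
```

```bash
python3 - <<'E'
from h import *
c=grab('wrist','w2');print(robot.read_state()['tool_pos'])
cv2.imwrite('pics/w2c.png',cv2.resize(c['color'][0:250,180:480][:,:,::-1],(720,600),interpolation=3))
E
```

```text
[0.67111248 0.19386041 0.45954466]
```

View pics/w2c.png

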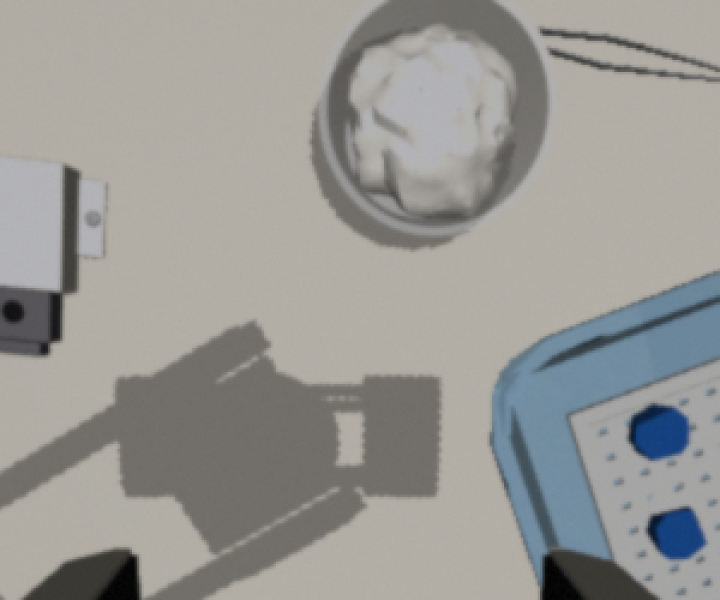

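The crop shows the beaker at (440,120), the right part of the garage with its mouth edge along row ~290, and the cartridge nose ending at row ~350. The garage axis is nearly parallel to tool x already, so I'll move above it.

```bash
python3 - <<'E'
from h import *
aim([0.503,0.22,0.40],np.radians(71.7))
E
```

```text
shift mm (tool axes) [ -27.6 -167.9   59.5] turn deg [ 0.   -0.02  0.12]
```

Request:
drive_tool:
  moves: [93,-7,-42,15,0,0,0,93,-7,-42,15,0,0,0,93,-7,-42,15,0,0,0,93,-7,-42,15,0,0,0,93,0,0,0,0,0,0]

```text
t: 3.45
tool_pos: [0.4966, 0.2162, 0.3936]
orientation: [-2.542, -1.839, 0.018]
force: [0.6, -0.6, -0.6]
opening: 0.0929
gripper_force: 0.0
```

```bash
python3 - <<'E'
from h import *
c=grab('wrist','w3');print(robot.read_state()['tool_pos'])
cv2.imwrite('pics/w3c.png',cv2.resize(c['color'][0:240,180:500][:,:,::-1],(800,600),interpolation=3))
E
```

```text
[0.49932918 0.2161769  0.39657305]
```

View pics/w3c.png

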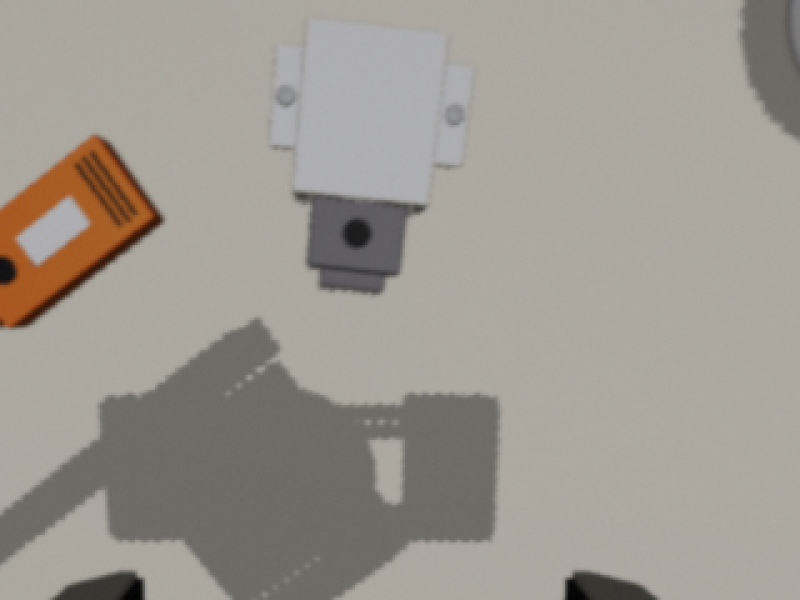

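The crop shows the garage top with corners (308,19), (447,35), (428,208) and (294,193). The cartridge's top front corners are (307,264) and (400,273), and the port is at (357,233). The orange decoy stays left of (162,215).

```bash
python3 - <<'E'
from h import *
c=load('w3')
def P(u,v,z): return p3(c,180+u/2.5,v/2.5,z)
for n,u,v in(('garage',370,110),('cart',330,220),('bench',600,250)): print(n,p3(c,180+u/2.5,v/2.5))
q=[P(*a,0.028) for a in((308,19),(447,35),(428,208),(294,193))]
print('garage size',[np.linalg.norm(q[i]-q[(i+1)%4]) for i in range(4)])
gx=(q[2]+q[3]-q[0]-q[1])/2; gm=(q[2]+q[3])/2; print('mouth',gm,'yaw',np.degrees(np.arctan2(gx[1],gx[0])))
l,r=P(307,264,.02),P(400,273,.02); d=l-r; print('cart w',np.linalg.norm(d),'front full-width mid',(l+r)/2,'yaw from front',np.degrees(np.arctan2(d[1],d[0])),'port',P(357,233,.02))
l2,r2=P(309,200,.02),P(407,207,.02);m2=(l2+r2)/2;f=(l+r)/2-m2;print('axis yaw',np.degrees(np.arctan2(f[1],f[0])),m2,np.linalg.norm(l2-r2), np.linalg.norm(f))
n=(P(321,280,.016)+P(384,285,.016))/2;print('nose',n)
# second view check
a=load('w2');s=load('s0');print('port from scene+w3 plane:',proj(s,P(357,233,.02)),'w2 port px',(180+12/2.4,312/2.4),proj(a,P(357,233,.02)))
E
```

```text
garage [0.54263823 0.34569391 0.02630178]
cart [0.51409098 0.31208451 0.01921973]
bench [ 0.62417163  0.26389374 -0.0007805 ]
garage size [np.float64(0.054141918106064266), np.float64(0.06357081034285364), np.float64(0.054856788243697004), np.float64(0.06354414389018254)]
mouth [0.52860463 0.31438746 0.028     ] yaw -113.98248203074647
cart w 0.03969901259670178 front full-width mid [0.51730987 0.29036509 0.02      ] yaw from front 156.31929920216763 port [0.52320893 0.30352421 0.02      ]
axis yaw -112.45483259982346 [0.5272812  0.31449179 0.02      ] 0.040948765590044026 0.026106033963874394
nose [0.51506031 0.28511858 0.016     ]
port from scene+w3 plane: [223.65581608 270.26506239] w2 port px (185.0, 130.0) [185.70349531 129.36215869]
```

```bash
python3 - <<'E'
from h import *
aim([0.522,0.301,0.190],np.radians(66.2))
E
```

```text
shift mm (tool axes) [ 88.4  -4.1 206.3] turn deg [-0.25  0.22  5.56]
```

Request:
drive_tool:
  moves: [93,44,-2,0,0,0,0,93,44.4,-2,0,0,0,0,93,0,0,40,-0.2,0.2,5.6,93,0,0,40,0,0,0,93,0,0,40,0,0,0,93,0,0,40,0,0,0,93,0,0,20,0,0,0,93,0,0,0,0,0,0]

```text
t: 4.3
tool_pos: [0.5265, 0.3011, 0.2161]
orientation: [2.633, 1.713, -0.001]
force: [-0.6, -1.2, -0.3]
opening: 0.0928
gripper_force: 0.0
```

```bash
python3 - <<'E'
from h import *
aim([0.522,0.301,0.190],np.radians(66.2)); print(robot.read_state()['force'])
E
```

```text
shift mm (tool axes) [-1.8 -4.  26.1] turn deg [-0.01  0.05 -0.09]
[-0.55804686 -1.21522947 -0.31129189]
```

Request:
drive_tool:
  moves: [93,-1.8,-4,13,0,0,0,93,0,0,13,0,0,0,93,0,0,0,0,0,0,20,0,0,0,0,0,0,20,0,0,0,0,0,0,20,0,0,0,0,0,0,20,0,0,0,0,0,0,20,0,0,0,0,0,0]
  grip_force: 12

```text
t: 5.1
tool_pos: [0.5226, 0.3027, 0.1941]
orientation: [2.63, 1.717, 0.009]
force: [0.0, -0.3, 0.4]
opening: 0.0577
gripper_force: 0.0
```

Request:
drive_tool:
  moves: [20,0,0,0,0,0,0,20,0,0,0,0,0,0,20,0,0,0,0,0,0,20,0,0,0,0,0,0,20,0,0,0,0,0,0]

```text
t: 5.6
tool_pos: [0.5225, 0.3025, 0.1937]
orientation: [2.63, 1.717, 0.008]
force: [-0.3, -0.3, 0.7]
opening: 0.0399
gripper_force: 12.0
```

Request:
drive_tool:
  moves: [20,-15,0,0,0,0,0,20,-15,0,0,0,0,0,20,-15,0,0,0,0,0,20,-20,0,0,0,0,0,20,-20,0,0,0,0,0,20,-25,0,0,0,0,0,20,-10,0,0,0,0,0,20,0,0,0,0,0,0]

```text
t: 6.4
tool_pos: [0.4741, 0.1919, 0.1936]
orientation: [2.631, 1.715, 0.008]
force: [-0.9, -1.5, 0.2]
opening: 0.0397
gripper_force: 12.0
```

Request:
drive_tool:
  moves: [93,0,0,0,0,0,0,93,0,0,0,0,0,0,93,0,0,0,0,0,0,93,0,0,0,0,0,0,93,0,0,0,0,0,0,93,0,0,-20,0,0,0,93,0,0,-40,0,0,0,93,0,0,-40,0,0,0]

```text
t: 7.2
tool_pos: [0.4732, 0.1924, 0.2934]
orientation: [2.631, 1.718, 0.004]
force: [0.8, 0.9, 0.7]
opening: 0.0925
gripper_force: 0.0
```

Request:
drive_tool:
  moves: [93,-40,0,-40,0,0,0,93,-40,0,-40,0,0,0,93,0,0,0,0,0,0,93,0,0,0,0,0,0]

```text
t: 7.6
tool_pos: [0.4453, 0.1273, 0.365]
orientation: [2.63, 1.715, 0.012]
force: [-0.2, -0.4, 0.2]
opening: 0.0927
gripper_force: 0.0
```

```bash
python3 - <<'E'
from h import *
c=grab('wrist','w4');print(robot.read_state()['tool_pos'])
cv2.imwrite('pics/w4c.png',cv2.resize(c['color'][0:240,180:500][:,:,::-1],(800,600),interpolation=3))
E
```

```text
[0.44499461 0.12766423 0.36349833]
```

View pics/w4c.png

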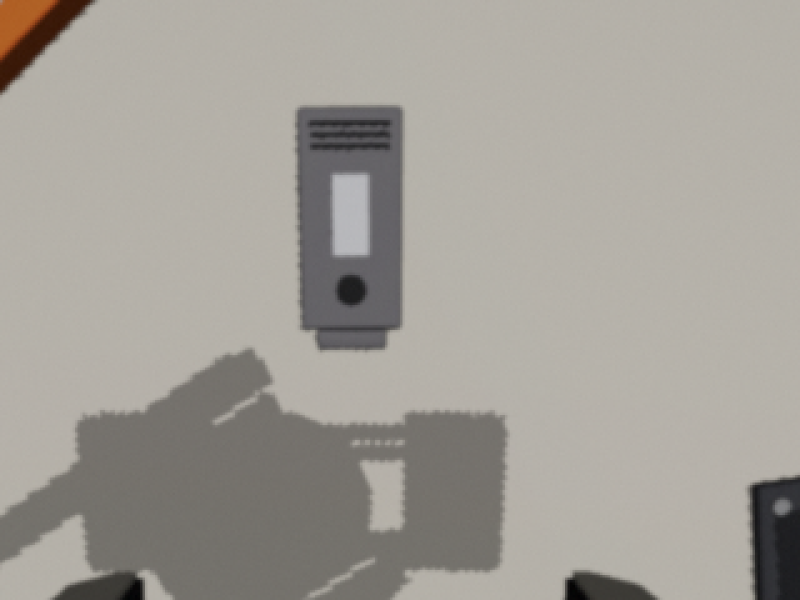

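The crop shows the cartridge free on the bench: tail corners (297,107) and (403,107), front shoulders (302,328) and (401,328), top up and square to the tool. Before regrasping I'll look at the rail from farther down it.

```bash
python3 - <<'E'
from h import *
c=load('w4')
def P(u,v,z): return p3(c,180+u/2.5,v/2.5,z)
q=[P(*a,.02) for a in((297,107),(403,107),(401,328),(302,328))]
t=(q[0]+q[1])/2;f=(q[2]+q[3])/2;d=f-t
print('tail',t,'front',f,np.linalg.norm(d),np.linalg.norm(q[0]-q[1]),'yaw',np.degrees(np.arctan2(d[1],d[0])),P(350,214,.02))
print('depth z',p3(c,180+320/2.5,200/2.5)[2],'scene px of window',proj(load('s0'),P(350,214,.02)))
aim([0.575,-0.13,0.43],np.radians(72))
E
```

```text
tail [0.50205301 0.25357355 0.02      ] front [0.46972402 0.179403   0.02      ] 0.0809100349173485 0.03967333314365281 yaw -113.55111368906107 [0.48664225 0.21893384 0.02      ]
depth z 0.01899956186205809 scene px of window [263.13310543 268.36855554]
shift mm (tool axes) [-183.2  223.   -66.5] turn deg [ 0.21 -0.23 -5.76]
```

Request:
drive_tool:
  moves: [93,-26,32,-10,0,0,0,93,-26,32,-10,0,0,0,93,-26,32,-10,0,0,0,93,-26,32,-10,0,0,0,93,-26,32,-10,0,0,0,93,-26,32,-10,0,0,0,93,-27,31,-7,0.2,-0.2,-5.8,93,0,0,0,0,0,0]

```text
t: 8.45
tool_pos: [0.5769, -0.1331, 0.4284]
orientation: [-2.539, -1.849, 0.004]
force: [-0.9, 1.4, -0.5]
opening: 0.0934
gripper_force: 0.0
```

```bash
python3 - <<'E'
from h import *
grab('wrist','w4x');grab('wrist','w4y');c=grab('wrist','w5');print(robot.read_state()['tool_pos'])
cv2.imwrite('pics/w5c.png',cv2.resize(c['color'][0:240,180:500][:,:,::-1],(800,600),interpolation=3))
E
```

```text
[ 0.57544708 -0.12904571  0.42830043]
```

View pics/w5c.png

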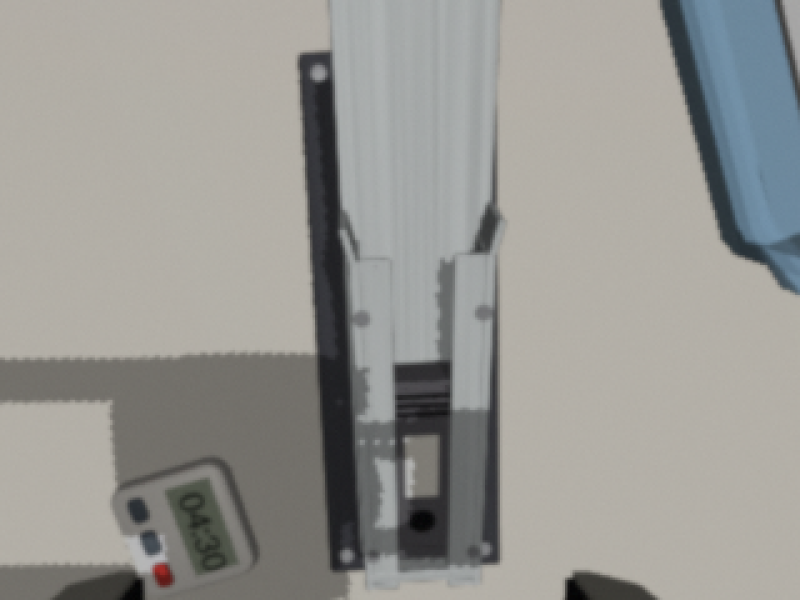

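The crop shows the rail seen from above. The lip slot runs from (390,258)/(455,255) down to (401,565)/(449,565), and the flared mouth tips are at (343,212)/(503,218). The loaded tail edge is at (423,362), its port at (422,520), and the timer is at the lower left. I'll fit the rail frame using both this view and w1.

```bash
cat > fit.py <<'E'
from h import *
from scipy.optimize import least_squares
c=load('w5');c1=load('w1')
f=lambda u,v:np.array([180+u/2.5,v/2.5])
lines=[(11,27,[(391,260),(399,480)]),(-11,27,[(455,257),(450,480)]),(26,27,[(357,262),(367,580)]),(-26,27,[(492,258),(482,575)]),
 (28,0,[(332,10),(341,190)]),(-28,0,[(500,10),(496,190)])]
pts=[(c,(60,0,20),f(423,363),'v'),(c,(128,0,20),f(422,520),'uv'),(c,(150,0,27),f(423,584),'v'),
 (c1,(-75,28,0),np.array([349,203.]),'uv'),(c1,(-75,-28,0),np.array([408,201.]),'uv')]
def frame(p):
    x=Rn.from_euler('ZY',[p[3],p[4]]).as_matrix() # yaw then pitch (+ = nose down)
    return p[:3],x
def W(p,q): o,R=frame(p); return o+R@(np.array(q)/1000)
def res(p,full=False):
    r=[]
    for y,z,ps in lines:
        a,b=proj(c,W(p,(-40,y,z))),proj(c,W(p,(120,y,z))); n=np.array([b[1]-a[1],a[0]-b[0]]);n/=np.linalg.norm(n)
        r+=[n@(f(*q)-a) for q in ps]
    for cam,q,px,m in pts:
        e=proj(cam,W(p,q))-px
        r+=[e[0]] if m=='u' else [e[1]] if m=='v' else list(e)
    r+=[(p[4]-.35)/.02]
    return np.array(r)
s=least_squares(res,[.6,-.05,.095,np.radians(-108),.35],loss='soft_l1')
if __name__=='__main__':
    p=s.x;print(p,np.degrees(p[3]),'\n',np.round(res(p),2))
    for n,q in(('home',(15,0,10)),('loaded',(105,0,10)),('ledge end',(-75,0,0))): print(n,W(p,q))
    # depth checks: lips & ledge heights in rail frame
    o,R=frame(p)
    for u,v in((375,350),(470,350),(415,150),(440,60),(380,60),(410,320),(405,385)):
        X=p3(c,*f(u,v)); print((u,v),np.round(R.T@(X-o)*1000,1))
    for u,v in((343,212),(503,218),(356,258)): print('flare z=27',[np.round(R.T@(p3(c,*f(u,v),z)-o)*1000,1) for z in(.12,)])
    np.save('rail.npy',p)
E
python3 fit.py
```

```text
[ 4.44711004e+00 -5.31781136e+02 -1.92380510e+03 -1.93174911e+00
  3.49991813e-01] -110.68107134994234 
 [-2.441e+01 -1.157e+01  9.100e-01  8.710e+00 -3.784e+01 -1.990e+01
  1.567e+01  2.561e+01 -5.884e+01 -4.736e+01  7.960e+00  1.427e+01
  5.807e+01  1.190e+00 -4.720e+00 -3.032e+01 -1.300e-01  5.000e-02
 -5.914e+01  2.050e+00 -0.000e+00]
home [    4.44092274  -531.79752625 -1923.80085324]
loaded [    4.41106476  -531.87662211 -1923.83171335]
ledge end [    4.47199169  -531.71522245 -1923.77938689]
(375, 350) [-1125688.8  -191378.4  1637174.7]
(470, 350) [-1125690.1  -191342.8  1637173.6]
(415, 150) [-1125754.3  -191367.7  1637148.3]
(440, 60) [-1125782.6  -191361.6  1637147.4]
(380, 60) [-1125781.8  -191381.8  1637148.2]
(410, 320) [-1125690.7  -191364.4  1637147.7]
(405, 385) [-1125671.5  -191365.6  1637167.3]
flare z=27 [array([-1125738.1,  -191392.1,  1637173.4])]
flare z=27 [array([-1125738.5,  -191337.5,  1637173.3])]
flare z=27 [array([-1125724.2,  -191387. ,  1637178.5])]
```

```bash
sed -i 's/for y,z,ps in lines:/for y,z,ps in [(-a,b,q) for a,b,q in lines]:/; s/(-75,28,0)/(-75,-28.0,0)/; s/(-75,-28,0)/(-75,28,0)/' fit.py; python3 fit.py
```

```text
[ 0.62775143 -0.04396944  0.08878534 -1.83473215  0.34243838] -105.12240866747491 
 [-0.67  0.44  0.18 -0.09  2.57 -0.18 -1.86  0.31  0.13 -0.33 -0.14  1.41
  7.81  0.33  0.63 -5.61 -0.61  0.1   1.24 -0.93 -0.38]
home [ 0.62318941 -0.0608508   0.09316795]
loaded [ 0.60107326 -0.1426896   0.06294731]
ledge end [0.64618155 0.02422956 0.11396921]
(375, 350) [ 40.4 -18.6  30.9]
(470, 350) [42.4 17.  30.9]
(415, 150) [-23.9  -1.1   5.5]
(440, 60) [-51.6   7.5   5. ]
(380, 60) [-52.6 -12.6   5.1]
(410, 320) [39.7 -3.6  4.4]
(405, 385) [58.9 -7.2 23.8]
flare z=27 [array([ -9.9, -27.7,  29.6])]
flare z=27 [array([-5.3, 26.7, 31.2])]
flare z=27 [array([  4.5, -24. ,  34.7])]
```

```bash
sed -i "s/(c,(150,0,27),f(423,584),'v'),//; s/r+=\[(p\[4\]-.35)\/.02\]/r+=[(p[4]-.35)\/.003,(p[2]-.095)\/.0007]/; s/\[(357,262),(367,580)\]/[(367,575)]/; s/\[(492,258),(482,575)\]/[(483,575)]/" fit.py; python3 fit.py
```

```text
[ 0.62792072 -0.04178985  0.09493651 -1.83322504  0.35014913] -105.03605795059251 
 [-0.51  0.49 -0.1  -0.37  0.1   0.25  0.82  0.2  -0.68  0.92  6.19  0.44
 -0.14 -0.64 -0.04  2.68 -1.23  0.05 -0.09]
home [ 0.62337551 -0.05871021  0.09918416]
loaded [ 0.60144383 -0.14035477  0.06831075]
ledge end [0.64619711 0.02624729 0.12066435]
(375, 350) [ 44.3 -18.3  26.1]
(470, 350) [46.3 17.3 26.2]
(415, 150) [-19.8  -0.7   0.3]
(440, 60) [-47.5   8.   -0.4]
(380, 60) [-48.6 -12.2  -0.3]
(410, 320) [43.8 -3.2 -0.4]
(405, 385) [62.8 -6.9 19.2]
flare z=27 [array([ -6. , -27.3,  24.5])]
flare z=27 [array([-1.4, 27.1, 26.2])]
flare z=27 [array([  8.3, -23.6,  29.7])]
```

```bash
python3 - <<'E'
from h import *
aim([0.4973,0.2458,0.25],np.radians(66.45))
E
```

```text
shift mm (tool axes) [ 332.4 -189.2  179.2] turn deg [-0.23 -0.02  5.6 ]
```

Request:
drive_tool:
  moves: [93,41.5,-23.6,0,0,0,0,93,41.5,-23.6,0,0,0,0,93,41.5,-23.6,0,0,0,0,93,41.5,-23.6,0,0,0,0,93,41.5,-23.6,0,0,0,0,93,41.5,-23.6,0,0,0,0,93,41.5,-23.6,30,0,0,0,93,41.9,-24,30,-0.2,0,5.6]

```text
t: 9.4
tool_pos: [0.498, 0.2369, 0.3774]
orientation: [2.624, 1.722, 0.006]
force: [0.6, 0.2, 0.3]
opening: 0.0933
gripper_force: 0.0
```

Request:
drive_tool:
  moves: [93,0,0,40,0,0,0,93,0,0,40,0,0,0,93,0,0,30,0,0,0,93,0,0,0,0,0,0,93,0,0,0,0,0,0]

```text
t: 9.9
tool_pos: [0.4992, 0.2343, 0.2676]
orientation: [2.625, 1.722, 0.0]
force: [1.3, 0.1, 0.4]
opening: 0.0933
gripper_force: 0.0
```

```bash
python3 - <<'E'
from h import *
aim([0.4973,0.2458,0.192],np.radians(66.45))
E
```

```text
shift mm (tool axes) [ 9.8 -6.4 75.5] turn deg [0.11 0.06 0.09]
```

Request:
drive_tool:
  moves: [93,9.8,-6.4,25,0,0,0,93,0,0,25,0,0,0,93,0,0,20,0,0,0,93,0,0,5.5,0,0,0,93,0,0,0,0,0,0,93,0,0,0,0,0,0]

```text
t: 10.5
tool_pos: [0.4995, 0.2455, 0.1946]
orientation: [2.625, 1.72, 0.008]
force: [0.1, -0.3, 0.2]
opening: 0.0929
gripper_force: 0.0
```

```bash
python3 - <<'E'
from h import *
aim([0.4973,0.2458,0.192],np.radians(66.45))
E
```

```text
shift mm (tool axes) [-0.6 -2.1  2.5] turn deg [ 0.33 -0.14  0.02]
```

Request:
drive_tool:
  moves: [93,-0.5,-2,2.5,0.2,0,0,93,0,0,0,0,0,0,30,0,0,0,0,0,0,30,0,0,0,0,0,0,30,0,0,0,0,0,0,30,0,0,0,0,0,0,30,0,0,0,0,0,0,30,0,0,0,0,0,0]
  grip_force: 30

```text
t: 11.3
tool_pos: [0.4964, 0.2454, 0.1898]
orientation: [-2.627, -1.722, -0.0]
force: [0.6, -0.4, -0.4]
opening: 0.0493
gripper_force: 0.0
```

Request:
drive_tool:
  moves: [30,0,0,0,0,0,0,30,0,0,0,0,0,0,30,0,0,0,0,0,0,30,0,0,0,0,0,0]

```text
t: 11.7
tool_pos: [0.4964, 0.2454, 0.1898]
orientation: [-2.628, -1.722, -0.0]
force: [-0.2, -0.1, -0.6]
opening: 0.0403
gripper_force: 29.9
```

```bash
python3 - <<'E'
from h import *
s=robot.read_state();p,R=toolT();print(p,s['opening'],s['gripper_force'],R[:,2])
E
```

```text
[0.49643692 0.24539577 0.18979031] 0.04027417546008544 29.907797276973724 [ 8.78351084e-05  1.73825182e-04 -9.99999981e-01]
```

```bash
cat >> h.py <<'E'
GZ=0.1898; GX=0.0353; BY=-0.0013
def railT():
    p=np.load('rail.npy'); return p[:3],Rn.from_euler('ZY',[p[3],.35]).as_matrix()
def aimrail(xc,gap,y=0.0):
    "cartridge centre at rail x=xc, underside gap above floor (m)"
    o,R=railT(); T=R@np.diag([-1,1,-1.]); pos=o+R@np.array([xc-GX,y+BY,GZ+gap])
    p,Rt=toolT()
    print('shift',np.round(Rt.T@(pos-p)*1000,1),'turn',np.round(Rn.from_matrix(Rt.T@T).as_rotvec(degrees=True),2))
def whererail():
    o,R=railT();p,Rt=toolT(); q=R.T@(p-o)
    c=p+Rt@np.array([-GX,0,GZ]); c=R.T@(c-o); print('cart under-centre in rail mm (y bias-corrected)',np.round((c-[0,BY,0])*1000,1),'turn err',np.round(Rn.from_matrix((R@np.diag([-1,1,-1.])).T@Rt).as_rotvec(degrees=True),2))
E
python3 - <<'E'
from h import *
aimrail(-0.06,0.06)
E
```

```text
shift [-207.2  233.3 -172.5] turn [ 1.49 20.01 -8.4 ]
```

Request:
drive_tool:
  moves: [30,0,0,-20,0,0,0,30,0,0,-40,0,0,0,30,0,0,-40,0,0,0,30,0,0,-40,0,0,0,30,0,0,-40,0,0,0,30,0,0,0,0,0,0]

```text
t: 12.3
tool_pos: [0.498, 0.246, 0.3772]
orientation: [2.626, 1.721, 0.018]
force: [0.7, 0.2, 0.2]
opening: 0.0399
gripper_force: 29.9
```

```bash
python3 - <<'E'
from h import *
aimrail(-0.06,0.06)
E
```

```text
shift [-208.6  232.    15.1] turn [ 1.97 19.59 -8.31]
```

Request:
drive_tool:
  moves: [30,0,0,0,0.6,6.6,-2.8,30,0,0,0,0.6,6.6,-2.8,30,0,0,0,0.7,6.5,-2.8,30,0,0,0,0,0,0,30,0,0,0,0,0,0]

```text
t: 12.8
tool_pos: [0.4963, 0.2447, 0.3691]
orientation: [-2.305, -1.763, -0.39]
force: [0.4, 0.1, -1.2]
opening: 0.0399
gripper_force: 29.9
```

```bash
python3 - <<'E'
from h import *
aimrail(-0.06,0.06)
E
```

```text
shift [-226.4  200.5  -75. ] turn [-0.44  0.5  -0.22]
```

Request:
drive_tool:
  moves: [30,-28.3,25,-10,0,0,0,30,-28.3,25,-10,0,0,0,30,-28.3,25,-10,0,0,0,30,-28.3,25,-10,0,0,0,30,-28.3,25,-10,0,0,0,30,-28.3,25,-10,0,0,0,30,-28.3,25,-10,0,0,0,30,-28.3,25.5,-5,0,0,0]

```text
t: 13.6
tool_pos: [0.6294, -0.0381, 0.3626]
orientation: [-2.303, -1.765, -0.39]
force: [-0.4, 0.7, 0.1]
opening: 0.0397
gripper_force: 29.9
```

Request:
drive_tool:
  moves: [30,0,0,0,-0.3,0.3,-0.1,30,0,0,0,0,0,0,30,0,0,0,0,0,0]

```text
t: 13.9
tool_pos: [0.6284, -0.0357, 0.362]
orientation: [-2.299, -1.765, -0.403]
force: [-0.2, 0.6, -0.7]
opening: 0.0395
gripper_force: 29.9
```

```bash
python3 - <<'E'
from h import *
for i in range(3): aimrail(-0.06,0.03)
whererail()
b=grab('side','d6');grab('scene','s6')
cv2.imwrite('pics/d6c.png',cv2.resize(b['color'][150:310,250:450][:,:,::-1],(750,600),interpolation=3))
for i in range(3): aimrail(-0.06,0.03)
E
```

```text
shift [-1.9 -0.1 29. ] turn [-0.22  0.04  0.03]
shift [-1.9 -0.1 29. ] turn [-0.22  0.04  0.03]
shift [-1.9 -0.1 29. ] turn [-0.22  0.04  0.03]
cart under-centre in rail mm (y bias-corrected) [-61.8  -0.5  59.1] turn err [ 0.22 -0.04 -0.03]
shift [-2.4  0.1 29.4] turn [-0.17  0.02  0.1 ]
shift [-2.4  0.1 29.4] turn [-0.17  0.02  0.1 ]
shift [-2.4  0.1 29.4] turn [-0.17  0.02  0.1 ]
```

View pics/d6c.png

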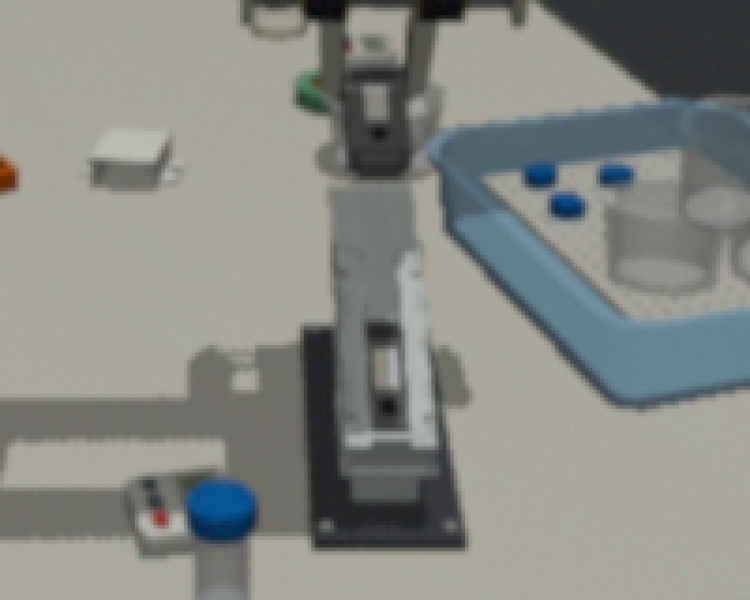

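The side view shows the held cartridge with its nose down over the ledge: window (376,102), port (378,132), front bottom edge at row ~172. The loaded cartridge's window is at (386,365) and its port at (388,405). I'll use the loaded one to check the relative alignment.

```bash
python3 - <<'E'
from h import *
b=load('d6');o,R=railT();p,Rt=toolT()
g=lambda u,v:np.array([250+u/3.75,150+v/3.75])
H=lambda x,y,z:p+Rt@np.array([-GX-x,y,GZ-z])
L=lambda x,y,z:o+R@np.array([.105+x,y,z])
for n,F,port,win in(('held',H,(378,132),(376,102)),('load',L,(388,405),(386,365))):
    print(n,'port',g(*port)-proj(b,F(.023,0,.02)),'win',g(*win)-proj(b,F(-.005,0,.02)))
e=proj(b,H(0,.001,0.02))-proj(b,H(0,0,.02));print('px per mm y',e,proj(b,L(0,.001,0.02))-proj(b,L(0,0,.02)))
# color centroid check: window centroid by brightness
for nm,u0,u1,v0,v1 in(('held',362,392,82,124),('load',371,403,344,393)):
    a=g(u0,v0).astype(int);d=g(u1,v1).astype(int)
    im=b['color'][a[1]:d[1]+1,a[0]:d[0]+1].mean(2);m=np.clip(im-110,0,None);ys,xs=np.mgrid[a[1]:d[1]+1,a[0]:d[0]+1]
    print(nm,(m*xs).sum()/m.sum(),(m*ys).sum()/m.sum())
print(proj(b,H(-.005,0,.02)),proj(b,L(-.005,0,.02)))
E
```

```text
held port [0.99284712 0.46554864] win [1.0523715  0.50634797]
load port [0.57797503 0.79095489] win [0.71899782 0.17517343]
px per mm y [0.41989685 0.0008919 ] [0.45101075 0.00068884]
held 349.7852263023057 176.1605465414176
load 353.65481702763253 247.78506348020912
[349.21429516 176.69365203] [352.21433551 247.1581599 ]
```

Request:
drive_tool:
  moves: [30,-2,0,20,-0.2,0,0,30,0,0,20,0,0,0,30,0,0,14,0,0,0,30,0,0,0,0,0,0,30,0,0,0,0,0,0]

```text
t: 14.5
tool_pos: [0.6328, -0.0201, 0.3112]
orientation: [-2.301, -1.767, -0.408]
force: [0.6, -0.2, -0.1]
opening: 0.0395
gripper_force: 29.9
```

```bash
python3 - <<'E'
from h import *
whererail();print(robot.read_state()['force']);robot.read_camera('side');whererail();print(robot.read_state()['force'])
E
```

```text
cart under-centre in rail mm (y bias-corrected) [-59.8   0.6   5.8] turn err [-0.05  0.01 -0.08]
[ 0.55457133 -0.20673775 -0.12965107]
cart under-centre in rail mm (y bias-corrected) [-59.8   1.3   6.5] turn err [-0.13  0.02 -0.08]
[ 0.26022031 -0.13535956  0.22311661]
```

Request:
drive_tool:
  moves: [30,0,-0.7,2,0,0,0,30,0,0,2,0,0,0,30,-10,0,0,0,0,0,30,-10,0,0,0,0,0,30,-6,0,0,0,0,0,30,0,0,0,0,0,0]

```text
t: 15.15
tool_pos: [0.6258, -0.044, 0.2975]
orientation: [-2.303, -1.764, -0.408]
force: [0.6, 0.2, 0.1]
opening: 0.0393
gripper_force: 29.9
```

```bash
python3 - <<'E'
from h import *
for i in range(3): whererail();print(robot.read_state()['force']);robot.read_camera('side') 
E
```

```text
cart under-centre in rail mm (y bias-corrected) [-31.6  -0.    1.4] turn err [-0.05  0.    0.07]
[0.58112193 0.23820256 0.05811036]
cart under-centre in rail mm (y bias-corrected) [-32.3   0.1   1.5] turn err [-0.07  0.02  0.05]
[-0.11360966 -0.0528232  -1.038849  ]
cart under-centre in rail mm (y bias-corrected) [-32.8   0.2   1.6] turn err [-0.08  0.03  0.02]
[ 0.69172123 -0.50098188 -0.39611635]
```

Request:
drive_tool:
  moves: [30,-6,0,0,0,0,0,30,-6,0,0,0,0,0,30,-6,0,0,0,0,0,30,0,0,0,0,0,0]

```text
t: 15.7
tool_pos: [0.6216, -0.0599, 0.2915]
orientation: [-2.303, -1.765, -0.408]
force: [0.5, 0.3, -1.0]
opening: 0.0397
gripper_force: 29.9
```

Request:
drive_tool:
  moves: [30,-6,0,0,0,0,0,30,-6,0,0,0,0,0,30,-6,0,0,0,0,0,30,0,0,0,0,0,0]

```text
t: 16.1
tool_pos: [0.6172, -0.0762, 0.2853]
orientation: [-2.303, -1.765, -0.408]
force: [-1.2, 0.2, -0.9]
opening: 0.0398
gripper_force: 29.9
```

```bash
python3 - <<'E'
from h import *
b=grab('side','d7')
for i in range(2): whererail();print(robot.read_state()['force']);robot.read_camera('side') 
cv2.imwrite('pics/d7c.png',cv2.resize(b['color'][180:280,300:400][:,:,::-1],(600,600),interpolation=3))
E
```

```text
cart under-centre in rail mm (y bias-corrected) [3.3 0.1 1.5] turn err [-0.07  0.02  0.01]
[ 0.09832627 -0.16566879 -0.27168374]
cart under-centre in rail mm (y bias-corrected) [2.9 0.2 1.6] turn err [-0.07  0.03 -0.01]
[-0.32224368  0.23537307 -0.79764734]
```

View pics/d7c.png

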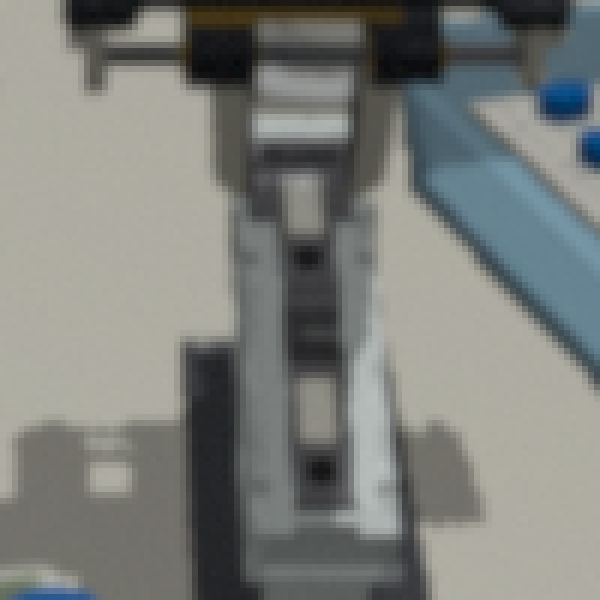

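The cartridge is inside the rail: its window is at (302,205) and port at (307,257), with the loaded one's tail close ahead at row ~310. I'll ease it down to contact.

Request:
drive_tool:
  moves: [30,-4,0,0,0,0,0,30,-4,0,0.5,0,0,0,30,-1.5,0,0.5,0,0,0,30,0,0,0,0,0,0]
  grip_force: 10

```text
t: 16.65
tool_pos: [0.6152, -0.0839, 0.2814]
orientation: [-2.302, -1.766, -0.408]
force: [0.1, 0.0, -0.4]
opening: 0.04
gripper_force: 10.0
```

Request:
drive_tool:
  moves: [30,-1.5,0,0,0,0,0,30,0,0,0,0,0,0]

```text
t: 16.85
tool_pos: [0.6149, -0.0851, 0.2811]
orientation: [-2.302, -1.766, -0.409]
force: [-0.5, 0.2, -0.5]
opening: 0.0395
gripper_force: 10.0
```

Request:
drive_tool:
  moves: [30,-1.5,0,0,0,0,0,30,0,0,0,0,0,0]

```text
t: 17.05
tool_pos: [0.6145, -0.0865, 0.2806]
orientation: [-2.302, -1.766, -0.409]
force: [0.5, 0.6, -0.4]
opening: 0.0402
gripper_force: 10.0
```

```bash
python3 - <<'E'
from h import *
for i in range(2): whererail();o,R=railT();print(R.T@robot.read_state()['force']);robot.read_camera('side') 
E
```

```text
cart under-centre in rail mm (y bias-corrected) [15.4  0.2  0.5] turn err [-0.07  0.02 -0.03]
[-0.52697845  0.27894652 -0.62348668]
cart under-centre in rail mm (y bias-corrected) [15.3  0.2  0.6] turn err [-0.08  0.02 -0.03]
[-0.90091204  0.01532018 -0.42710788]
```

Request:
drive_tool:
  moves: [30,-1,0,0.5,0,0,0,30,0,0,0,0,0,0]

```text
t: 17.35
tool_pos: [0.6145, -0.0871, 0.2801]
orientation: [-2.302, -1.766, -0.409]
force: [-0.5, 0.8, 1.4]
opening: 0.04
gripper_force: 10.0
```

Request:
drive_tool:
  moves: [30,-1,0,0.3,0,0,0,30,0,0,0,0,0,0]

```text
t: 17.55
tool_pos: [0.6144, -0.0878, 0.2798]
orientation: [-2.302, -1.766, -0.41]
force: [-0.2, 1.5, 5.1]
opening: 0.04
gripper_force: 9.9
```

```bash
python3 - <<'E'
from h import *
o,R=railT()
for i in range(3): whererail();print(R.T@robot.read_state()['force']);robot.read_camera('side') 
E
```

```text
cart under-centre in rail mm (y bias-corrected) [16.8  0.6  0.3] turn err [-0.12  0.06 -0.05]
[-3.05140427 -0.59856778  4.35287243]
cart under-centre in rail mm (y bias-corrected) [16.8  0.6  0.3] turn err [-0.12  0.05 -0.06]
[-3.482582   -0.67470317  3.74490192]
cart under-centre in rail mm (y bias-corrected) [16.8  0.6  0.3] turn err [-0.12  0.05 -0.06]
[-3.39952645 -1.06431815  4.46978488]
```

Request:
drive_tool:
  moves: [30,-1,0,-0.3,0,0,0,30,-1,0,0,0,0,0,30,0,0,0,0,0,0]

```text
t: 18.0
tool_pos: [0.6142, -0.0886, 0.2795]
orientation: [-2.3, -1.766, -0.413]
force: [2.6, 8.8, 4.5]
opening: 0.0401
gripper_force: 10.0
```

```bash
python3 - <<'E'
from h import *
o,R=railT();b=grab('side','d8')
for i in range(2): whererail();print(R.T@robot.read_state()['force']);robot.read_camera('side') 
cv2.imwrite('pics/d8c.png',cv2.resize(b['color'][180:280,300:400][:,:,::-1],(600,600),interpolation=3))
E
```

```text
cart under-centre in rail mm (y bias-corrected) [17.1  0.7  0.2] turn err [-0.13  0.18 -0.1 ]
[-9.23064654  0.60806948  1.22631828]
cart under-centre in rail mm (y bias-corrected) [17.2  0.8  0.2] turn err [-0.14  0.18 -0.11]
[-9.79189581  0.81095023  2.0210391 ]
```

View pics/d8c.png

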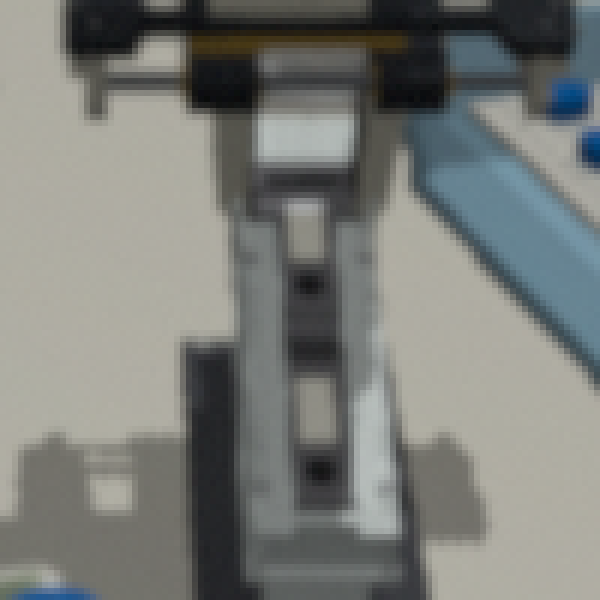

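Axial force rose to 9 N: firm nose contact. The loaded cartridge's port is still at (320,470), so it has not moved. Releasing and retreating.

Request:
drive_tool:
  moves: [30,0.6,0,0,0,0,0,70,0,0,0,0,0,0,70,0,0,0,0,0,0,70,0,0,0,0,0,0,70,0,0,0,0,0,0,70,0,0,0,0,0,0]

```text
t: 18.75
tool_pos: [0.6137, -0.0895, 0.2788]
orientation: [-2.302, -1.766, -0.408]
force: [0.2, -0.1, 0.1]
opening: 0.0695
gripper_force: 0.0
```

Request:
drive_tool:
  moves: [70,0,0,-10,0,0,0,70,0,0,-30,0,0,0,70,0,0,-40,0,0,0,70,0,0,-40,0,0,0,70,0,0,-30,0,0,0,70,0,0,0,0,0,0]

```text
t: 19.35
tool_pos: [0.6008, -0.1407, 0.4268]
orientation: [-2.308, -1.771, -0.417]
force: [1.5, -0.3, 0.4]
opening: 0.07
gripper_force: 0.0
```

```bash
python3 - <<'E'
from h import *
b=grab('side','d9');robot.read_camera('side');s=grab('scene','s9');print(robot.read_state()['tool_pos'],robot.read_state()['t'])
w=grab('wrist','w9')
A=cv2.resize(b['color'][180:280,300:400],(400,400),interpolation=3);B=cv2.resize(load('d8')['color'][180:280,300:400],(400,400),interpolation=3)
cv2.imwrite('pics/f.png',np.hstack([A,B])[:,:,::-1])
E
```

```text
[ 0.60003495 -0.13905495  0.4195816 ] 19.5
```

View pics/f.png

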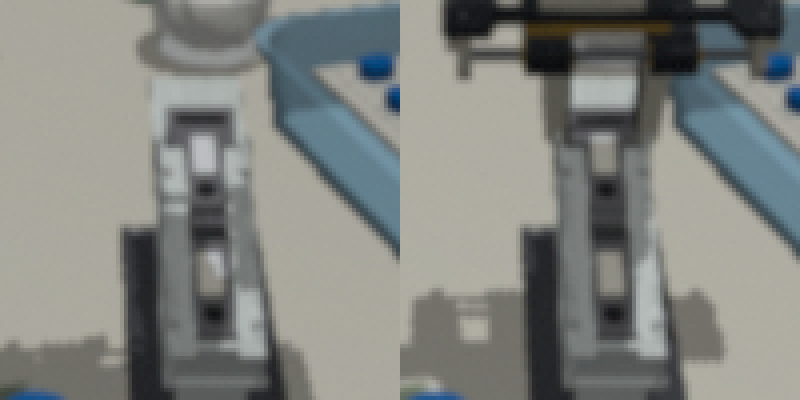

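Released: the inserted cartridge stayed put (port at (205,187), same as before release) and is in line with the loaded one (port (213,314)). One numeric check of the spacing, then hand in.

```bash
python3 - <<'E'
from h import *
b=load('d9');o,R=railT()
px=lambda u,v:np.array([300+u/4,180+v/4])
off=px(213,314)-proj(b,o+R@np.array([.128,0,.02]))
for x in(.034,.038,.042): print(x,proj(b,o+R@np.array([x,0,.02]))+off-px(205,187))
E
```

```text
0.034 [-0.16422135 -0.50645835]
0.038 [-0.07767153  0.78351621]
0.042 [0.00934272 2.08041287]
```

```bash
python3 - <<'E'
from h import *
w=load('w9');o,R=railT()
row=[]
for x in range(-45,141,3):
    u,v=proj(w,o+R@np.array([x/1000,0,.02]))
    if 0<=u<639 and 0<=v<399:
        X=p3(w,u,v); h=(R.T@(X-o))[2]*1000 if X is not None else -99
        row.append((x,int(v),int(w['color'][int(round(v)),int(round(u))].mean()),round(float(h))))
print(row)
E
```

```text
[(-45, 161, 178, 0), (-42, 164, 178, 0), (-39, 167, 178, 0), (-36, 170, 179, 0), (-33, 173, 167, 0), (-30, 177, 46, 12), (-27, 180, 82, 20), (-24, 183, 75, 21), (-21, 186, 68, 20), (-18, 189, 40, 20), (-15, 192, 44, 21), (-12, 195, 83, 20), (-9, 198, 83, 20), (-6, 201, 83, 19), (-3, 204, 182, 20), (0, 207, 187, 20), (3, 210, 185, 20), (6, 213, 185, 20), (9, 216, 187, 20), (12, 219, 187, 20), (15, 222, 185, 20), (18, 225, 186, 20), (21, 227, 187, 20), (24, 230, 176, 20), (27, 233, 83, 20), (30, 236, 82, 20), (33, 239, 43, 21), (36, 242, 15, 20), (39, 244, 13, 21), (42, 247, 15, 21), (45, 250, 77, 20), (48, 253, 60, 20), (51, 256, 49, 20), (54, 258, 58, 18), (57, 261, 77, 18), (60, 264, 58, 18), (63, 266, 51, 19), (66, 269, 27, 20), (69, 272, 42, 20), (72, 275, 24, 20), (75, 277, 32, 251), (78, 280, 41, 252), (81, 282, 47, 252), (84, 285, 43, 253), (87, 288, 55, 254), (90, 290, 58, 254), (93, 293, 61, 254), (96, 295, 61, 254), (99, 298, 61, 254), (102, 301, 59, 255), (105, 303, 58, 255), (108, 306, 53, 255), (111, 308, 47, 254), (114, 311, 88, 21), (117, 313, 51, 20), (120, 316, 50, 19), (123, 318, 14, 20), (126, 321, 6, 20), (129, 323, 7, 21), (132, 326, 11, 21), (135, 328, 43, 20), (138, 330, 51, 20)]
```

```bash
python3 -c "
from plant import robot
print(robot.close_job())"
```

```text
the job is handed in; nothing more can be done
None
```

The job is handed in, verdict not shown. The grey cartridge was laid free on the bench, then slid into the rail against the loaded cartridge, which looked unmoved, and released at about 19 s. My last check showed top up, tail at about x = −30 mm and 90 mm port spacing. I viewed 12 pictures, over the limit of 10, and did not re-measure the timer, tube or beaker at the end.

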